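# Set up the recipe stand: next station, leg to its mark, cam lever shut

## Robot

A 6-joint arm with a two-finger parallel gripper is mounted at the origin on a cart in front of the work surface, level with it; the furniture and walls round the work are solid. World frame = base frame: x ahead of the robot, y to its left, z up, the work surface at z = 0. Lengths are in m, angles in rad, forces in N, time in s.
With the tool pointing down it reaches from about 0.3 to 0.75 m from the base axis. Payload 8.5 kg.
Tool frame: the origin (TCP) lies midway between the tips of the shut fingers; the grasp point (between the pads) lies 19 mm behind it (manip.pinch_z is the z of the grasp point in the tool frame, in m); z points along the fingers, y is the line along which they close (so a half turn about z gives the same grasp; the last joint's range is limited). The gripper opens to 88 mm and grips with 3 to 60 N. Pads are 18 mm wide; open, the fingers measure 123 mm over their backs; the gripper's body (75 mm by 187 mm) begins 45 mm behind the grasp point.
Start: joints at [-1.404, 0.381, 1.297, -0, 1.464, -0.215], TCP at [0.205, -0.51, 0.239] pointing down, gripper open.
Joint ranges: [-3.11, 3.11], [-0.89, 2.33], [0.22, 2.48], [-1.42, 4.56], [0.17, 2.85], [-2.88, 2.88]. Speed limits (rad/s): [2.39, 2.39, 3.14, 3.14, 3.14, 3.14].

## Interface

Orientations are given as a unit quaternion [x, y, z, w].
In Python, from cell import manip, camera, silhouettes, mark_of gives the robot as it stands. The module is installed in compiled form; this text tells all that it offers.
- The arm moves only by the tool move_arm, never from a script. Its argument "steps" is a list of rows, each an object of numbers: "tx", "ty", "tz": the shift along the tool's x, y, z scaled (see below); "ax", "ay", "az": the turn, a rotation vector about the tool's x, y, z scaled (see below). A call has 1 to 20 rows; each row shifts and turns the commanded pose from where the row before left it, along the tool's axes as they then stand; what a row does not reach is not made up. The controller multiplies each number of a shift by 0.15 m and each number of a turn by 2 pi rad. A row lasts 1/12 s, in which the tool goes at most 41.7 mm and 7.16 degrees, less where a joint would pass 70% of its speed; a pose out of reach is approached as far as the arm can. A call with a number of a shift or a turn outside -1 to 1 is refused whole. A call with a gripper value outside its range is refused whole. "grip" is the finger opening in mm, from 0 to 88.1, set as the call begins (left out, the last holds). The fingers move at their own pace and stop on an object; "squeeze" is the grip in N (left out, the last holds). Time passes only in rows, so rows that do not move let the fingers close. It gives the time, the measured TCP pose, the force, the opening and the grip force at its end, in the units of the state.
- manip.get_state(): the state, without advancing time (a new reading comes with each control period).
- camera(name): name is "scene" or "top" or "wrist"; returns a dict with "pixels" (384x512x3 uint8, blue, green, red), "vfov" (degrees; the focal length in pixels is half the picture's height over the tangent of half this angle, whatever the lens; pixels are square), "cx", "cy" (the principal point, pixels), "k1" (the pictures are not rectified: a ray, as slopes to the right and down, at radius r is drawn at 1 + k1 r^2 times it, then the intrinsics apply), "R" (3x3) and "t" (3): a world point X has camera coordinates R X + t; the wrist camera has in their place "T_tool_cam" (4x4, takes a point from camera to tool coordinates, whose origin is the TCP and whose axes are the flange's). Camera axes: x right, y down, z forward; pixel columns grow to the right and rows downward; lengths in m; the calibration is good to about 2 mm. A picture is of the moment at which its call begins: read the wrist's pose just before it. There is no depth.
- manip.hand_in(): hands the job in; it is judged then, once.
Trained networks look in the newest picture that a camera, given by its name, has taken for a name from the list of things; names that differ only in an ending like _2 or _b are one class to them, and where a whole thing is asked for, a point or a joint stands for the part that bears it (a point fixed in the world has none). Each returns a list of dicts, best first, with "p" (0 to 1); they miss things now and then, are a little off and sometimes report something else, mostly with a low value. They report only what shows in the picture. A call takes as long as a camera call.
- silhouettes(camera, query): "pixels" (384x512 bool, what is visible of it).
- mark_of(camera, query): "point" ([x, y, z] in m, in the coordinates of the camera as it stood for that picture, good to about 4 mm: a listed point, or the origin of a listed thing).
The state is a dict: "time_s": time; "joints": joint angles; "qvel": joint speeds; "tau": joint torques, N m; "eef_pos": TCP position; "tool_rot": TCP orientation; "ft_force": force on the tool from outside, world axes, zero at the start; "wrist_torque": the same for the moment, N m; "width": finger opening in m; "finger_force": force on a finger pad.
Only numpy, scipy, OpenCV 4.12 (cv2) and the standard library are available. Lean on these libraries where they do the work, as an engineer would, in place of code of your own. Each camera call takes 0.05 s, during which the arm holds its last target. There are 200 camera calls.

## Task

Push the recipe stand along its rail, leftwards, until it drops into the next station, the middle one of the rail's three. Then draw its spring-loaded front leg out until the leg's bar is in line with the mark clip on the ruler and, keeping it at that length, slide the cam lever fully closed along the bar. Finish while still holding the leg's bar out at the mark, without letting go, and leave the things standing around alone.

Things in the scene. Friction and masses are not known exactly. Their poses are not given: they have to be found in the camera images.
- rail: Fixed low dark steel rail on the worktop, 418 mm long (along its y), 50 mm wide (x), 18 mm high; origin at the middle of its underside. Its y axis points to the robot's left, its x axis away from the robot (it may be turned by up to about 0.2 rad). The stand (a carrier with a low leaning wooden rest, 145 mm high at the back) rides on it and moves only along y; its leg slides only along x. Black caps at both ends; three stations 120 mm apart, each a pair of pale cross ridges.
- station (a point): Middle of the rail's top (z 18 mm) at the middle station, the one the stand must go to; axes as the rail's. A spring ball under the carrier rides over the low near ridge of the pair (about 6 to 8 N) and drops in; to go on over the far, higher ridge takes about 15 N, to come back about 8 N. Elsewhere the carrier slides with about 1.5 N.
- carrier_mid (a point): Point on the carrier that lies exactly at the station point when the carrier is in the station (on the rail's centre line, 18 mm above the worktop); axes as the rail's. At the start it is 60 to 95 mm to the right (-y) of the station.
- knob (a point): Middle of the steel knob on top of the carrier, 22 mm in diameter, standing 26 mm above the carrier's wooden deck, whose top is 46 mm above the worktop (knob top 72 mm). It can be gripped from above with the fingers to its left and right (along y), to move the carrier.
- leg_bar: The leg's brass bar, which lies along the rail's y across the end of the leg in front of the carrier: 12 mm thick (x), 158 mm long, 28 mm tall, from 34 to 62 mm above the worktop; origin on the worktop, below the bar (the bar runs from y -58 to y +100 mm). The round leg joins it 48 mm right of the origin (y -48 mm), a rubber foot below it there. Carries the cam lever.
- bar_grip (a point): Middle of the free stretch of bar to take hold of, between the leg and the open cam lever: on the bar's centre plane, 12 mm right of the leg_bar origin, 48 mm above the worktop. With the leg in there are 34 mm between bar and carrier. A finger on each side of the bar (along x) can hold it and still slide along it.
- bar_end (a point): Middle of the bar's right end face, on its centre plane, 48 mm above the worktop. The leg is at its length when this point has the same x, in the rail's axes, as the mark.
- mark (a point): Tip of the pointer of the dark mark clip, which sits stiffly on the ruler tongue just right of the bar, about 43 mm above the worktop; axes as the rail's. It rides with the carrier; 30 to 60 mm nearer the robot than the bar's end at the start. It cannot be shifted by less than 40 N.
- leg (a joint): Draw of the leg, m: 0 fully in, grows as the bar comes towards the robot (-x of the rail), 0.08 at most. A spring pulls it back in with about 3 to 5 N, all the time: nothing else keeps it out.
- cam (a joint): The cam lever's travel along the bar, m: 0 open, 0.030 fully closed (to the left, +y, away from the leg). It stays where it is left; friction 2 N.
- cam_face (a point): Middle of the right (-y) face of the cam lever, the face to push: a black saddle round the bar, 24 mm long (y), 36 mm wide (x), from 31 to 74 mm above the worktop with a small steel fin on top (up to 87 mm); this point is on the bar's centre plane, 48 mm up. Open, it is 34 mm left of bar_grip.
- mug: Two-tone mug, 80x117x102 mm, origin under its middle; stands left, leave alone.
- lemon: Lemon, 78x55x56 mm; lies on the right, leave alone.
- pepper_mill: Wooden mill, 58 mm wide, 165 mm tall; stands on the right, leave alone.
- jar: Jar with dark lid, 65 mm wide, 86 mm tall; stands left, leave alone.

How it is judged:
By the outcome, as a careful person would: the job done as asked, in the order asked, and still so for the second after the job is handed in, while the arm keeps its last pose, push and grip.
It also fails if it takes over 58 s, if anything falls off the work surface, if the arm or the gripper's body presses on something with over 40 N, if the wrist force passes 120 N, or if a joint passes its speed limit or range.

## Working session

There is one attempt and no reset: what is moved stays moved. The work goes in short steps, Python scripts to look and compute and a tool call to move; the robot and the scene stay as the last step left them, time stands still between calls to the robot, and variables do not carry over. Pictures are saved under pics/ and viewed, at most 10 in all, crops included, and the job is handed in when it is done.

Besides the shell and the picture viewer there is one more tool, called as name(argument=value, ...), one argument or row to a line, values as JSON. move_arm: Moves the arm, as the interface text tells. Its arguments: {"type":"object","properties":{"steps":{"type":"array","items":{"type":"object","properties":{"tx":{"type":"number"},"ty":{"type":"number"},"tz":{"type":"number"},"ax":{"type":"number"},"ay":{"type":"number"},"az":{"type":"number"}}}},"grip":{"type":"number"},"squeeze":{"type":"number"}},"required":["steps"]}

```bash
mkdir -p pics && cat > h.py <<'E'
import numpy as np, cv2
from cell import manip, camera, silhouettes, mark_of
from scipy.spatial.transform import Rotation as Ro
np.set_printoptions(precision=4,suppress=True)
def towld(c,p,st=None):
    p=np.array(p)
    if 'R' in c: return np.array(c['R']).T@(p-np.array(c['t']))
    T=np.array(c['T_tool_cam']); q=T[:3,:3]@p+T[:3,3]
    return Ro.from_quat(st['tool_rot']).apply(q)+np.array(st['eef_pos'])
def look(name,qs,save=None):
    st=manip.get_state(); c=camera(name); out={}
    if save: cv2.imwrite('pics/'+save+'.png',c['pixels'])
    for q in qs:
        r=mark_of(name,q)
        out[q]=[(round(d['p'],2),towld(c,d['point'],st).round(4)) for d in r[:2]]
    return c,st,out
E
python3 - <<'E'
from h import *
s=manip.get_state();print(s, manip.pinch_z)
Q=['rail','station','carrier_mid','knob','leg_bar','bar_grip','bar_end','mark','cam_face','mug','lemon','pepper_mill','jar']
for n in ['scene','top']:
    c,st,o=look(n,Q,n+'0')
    print(n,c['vfov'])
    for q in o: print(q,o[q])
a=[cv2.imread(f'pics/{n}0.png') for n in('scene','top')]
cv2.imwrite('pics/both0.png',cv2.resize(np.vstack(a),(400,600)))
E
```

```text
{'time_s': 0.0, 'joints': array([-1.4043,  0.3812,  1.2982,  0.    ,  1.4636, -0.2153]), 'qvel': array([ 0.0005, -0.0023, -0.0012,  0.0002, -0.0008,  0.0004]), 'tau': array([ -0.0006, -43.793 , -22.4557,   0.0714,   0.0351,  -0.0001]), 'eef_pos': array([ 0.2049, -0.5101,  0.2382]), 'tool_rot': array([ 0.9818,  0.1897,  0.    , -0.0007]), 'ft_force': array([-0.2268, -0.2719, -0.398 ]), 'wrist_torque': array([ 0.0158,  0.0461, -0.0085]), 'finger_force': 0.0, 'width': 0.08787302151623445} -0.0187
scene 53.45733853680488
rail [(0.81, array([ 0.6045,  0.0111, -0.0007]))]
station [(0.78, array([0.6054, 0.0058, 0.0213])), (0.64, array([ 0.642 , -0.4214, -0.0014]))]
carrier_mid [(0.82, array([ 0.6097, -0.053 ,  0.0166]))]
knob [(0.89, array([ 0.6057, -0.0431,  0.0617]))]
leg_bar [(0.77, array([ 0.5374, -0.0656,  0.0033])), (0.47, array([0.6365, 0.386 , 0.003 ]))]
bar_grip [(0.58, array([ 0.5412, -0.0808,  0.0531])), (0.39, array([ 0.5454, -0.122 ,  0.0478]))]
bar_end [(0.78, array([ 0.5481, -0.1268,  0.0512]))]
mark []
cam_face [(0.51, array([ 0.6041,  0.0085, -0.0011]))]
mug [(0.62, array([
[... 227 characters left out ...]
[0.6062, 0.0098, 0.0007]))]
station [(0.58, array([0.6012, 0.0106, 0.0206]))]
carrier_mid [(0.76, array([ 0.6105, -0.0599,  0.0135]))]
knob [(0.62, array([ 0.6041, -0.0443,  0.0586]))]
leg_bar [(0.64, array([ 0.539 , -0.0664,  0.0013]))]
bar_grip [(0.49, array([ 0.5402, -0.08  ,  0.0473]))]
bar_end [(0.44, array([ 0.5468, -0.1209,  0.0501]))]
mark []
cam_face [(0.46, array([ 0.5357, -0.0488,  0.0456]))]
mug [(0.68, array([ 0.4131,  0.349 , -0.0004])), (0.27, array([ 0.489 , -0.3756, -0.0014]))]
lemon [(0.65, array([ 0.49  , -0.3736, -0.0016]))]
pepper_mill [(0.58, array([ 0.6334, -0.4164, -0.0014]))]
jar [(0.74, array([ 0.6025, -0.0479,  0.0578])), (0.58, array([ 0.6335,  0.3855, -0.001 ]))]
```

View pics/both0.png

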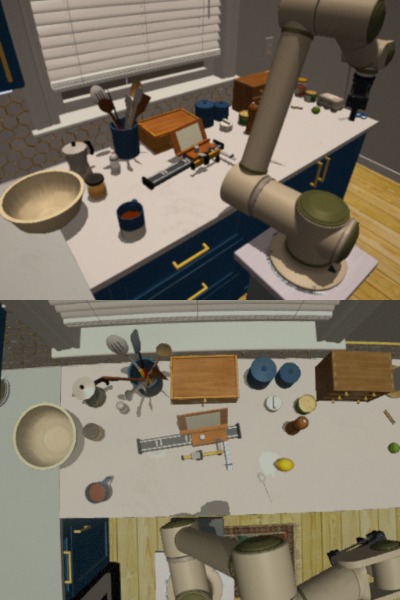

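```bash
python3 - <<'E'
from h import *
a=cv2.imread('pics/top0.png'); 
c=camera('top'); m=silhouettes('top','rail')
print([(d['p'],cv2.minAreaRect(cv2.findNonZero(d['pixels'].astype(np.uint8)))) for d in m[:2]])
f=192/np.tan(np.radians(c['vfov']/2))
def px(X):
    p=np.array(c['R'])@X+np.array(c['t']);s=p[:2]/p[2];s=s*(1+c['k1']*(s@s));return f*s+[c['cx'],c['cy']]
print(px(np.array([.605,.011,.018])),px(np.array([.605,.111,.018])),px(np.array([.705,.011,.018])), c['k1'])
u=px(np.array([.58,0,.03])).astype(int); print(u)
x0,y0=u-[90,70]; cv2.imwrite('pics/topc.png',cv2.resize(c['pixels'][y0:y0+140,x0:x0+180],None,fx=4,fy=4,interpolation=cv2.INTER_CUBIC)); print(x0,y0)
E
```

```text
[(0.65, ((242.95321655273438, 169.14404296875), (130.51913452148438, 77.1463623046875), 9.865806579589844))]
[240.3108 176.6028] [208.5748 177.4911] [239.5813 145.2323] -0.11107949172390492
[243 184]
153 114
```

The pair shows the stand on its rail, in the middle of the worktop, slightly turned (left end nearer the robot); the bar is in front at about (205,457) in the top half-view, with the ruler at its right.

View pics/topc.png

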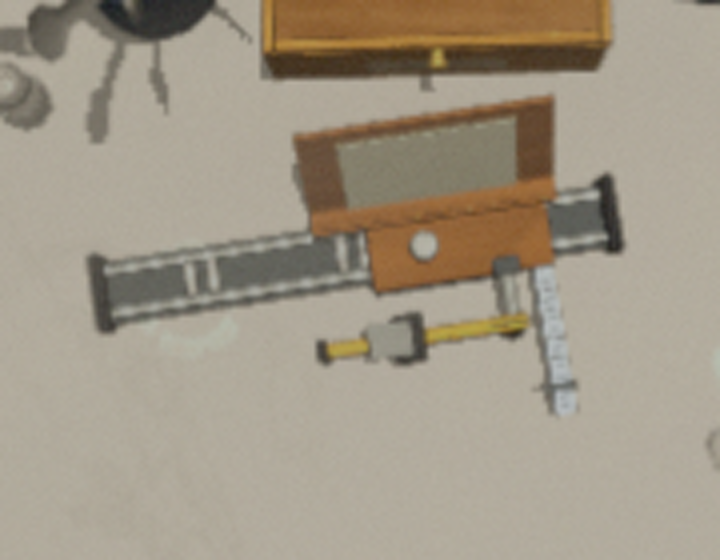

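The crop shows the rail from about (98,293) to (612,213), the knob at (424,246), the middle-station ridges at (350,253), the bar from (322,352) to (525,322) with the black cam at (412,338), and the mark clip at (557,388).

```bash
cat >> h.py <<'E'
def ray(c,u,z):  # fixed camera pixel -> world point at height z
    f=192/np.tan(np.radians(c['vfov']/2)); d=(np.array(u,float)-[c['cx'],c['cy']])/f; s=d.copy()
    for _ in range(20): s=d/(1+c['k1']*(s@s))
    if 'R' in c: R=np.array(c['R']); o=-R.T@np.array(c['t']); v=R.T@np.array([*s,1])
    else:
        st=c['st'];Rt=Ro.from_quat(st['tool_rot']).as_matrix();T=np.array(c['T_tool_cam'])
        o=Rt@T[:3,3]+st['eef_pos']; v=Rt@T[:3,:3]@np.array([*s,1])
    return o+v*(z-o[2])/v[2]
def rq(yaw): # tool down, tool y along rail y (x tool = rail -x ... ) 
    return Ro.from_euler('z',yaw)
def plan(pos,R=None): # shift & turn in controller units, tool axes (turn first, then shift)
    st=manip.get_state(); Rt=Ro.from_quat(st['tool_rot']); 
    R=R or Rt; rv=(Rt.inv()*R).as_rotvec(); d=R.inv().apply(np.array(pos)-st['eef_pos'])
    print('turn deg',np.degrees(rv),'units',rv/(2*np.pi),'shift m',d,'units',d/.15,'max/row .278 / .0199')
E
python3 - <<'E'
from h import *
c=camera('top')
L=ray(c,(98/4+153,293/4+114),.018);Rr=ray(c,(612/4+153,213/4+114),.018);d=L-Rr;print(L,Rr,np.hypot(*d[:2]),(L+Rr)/2,'yaw',np.arctan2(-d[0],d[1]))
print('knob',ray(c,(424/4+153,246/4+114),.072),'station',ray(c,(350/4+153,253/4+114),.018))
print('bar end',ray(c,(525/4+153,322/4+114),.062),'barL',ray(c,(322/4+153,352/4+114),.062),'clip',ray(c,(557/4+153,388/4+114),.045))
w=camera('wrist');print(w['T_tool_cam'],w['vfov'],manip.get_state()['tool_rot'])
Rt=Ro.from_quat(manip.get_state()['tool_rot']).as_matrix();print(Rt)
yaw=np.arctan2(-d[0],d[1])
for k in(0,np.pi):
    R=Ro.from_euler('z',yaw+k)*Ro.from_matrix(np.diag([1,-1,-1])); plan([.50,-.03,.26],R); print(R.as_matrix())
E
```

```text
[0.5769 0.2099 0.018 ] [ 0.6291 -0.1965  0.018 ] 0.40974740307475216 [0.603  0.0067 0.018 ] yaw 0.12769811858265503
knob [ 0.6003 -0.0474  0.072 ] station [0.6029 0.0105 0.018 ]
bar end [ 0.5419 -0.122   0.062 ] barL [0.5233 0.0315 0.062 ] clip [ 0.4919 -0.146   0.045 ]
[[ 0.0011 -0.9485 -0.3168  0.0832]
 [ 1.      0.0005  0.0019 -0.0005]
 [-0.0016 -0.3168  0.9485 -0.1466]
 [ 0.      0.      0.      1.    ]] 60.64466818682876 [0.9818 0.1897 0.     0.    ]
[[ 0.928   0.3726  0.    ]
 [ 0.3726 -0.928  -0.    ]
 [-0.      0.     -1.    ]]
turn deg [ 0.0023 -0.0001 14.5588] units [ 0.     -0.      0.0404] shift m [ 0.3539 -0.4389 -0.0212] units [ 2.359  -2.926  -0.1415] max/row .278 / .0199
[[ 0.9919  0.1274  0.    ]
 [ 0.1274 -0.9919  0.    ]
 [ 0.      0.     -1.    ]]
turn deg [   0.0001    0.0034 -165.4412] units [ 0.      0.     -0.4596] shift m [-0.3539  0.4389 -0.0212] units [-2.359   2.926  -0.1415] max/row .278 / .0199
[[-0.9919 -0.1274 -0.    ]
 [-0.1274  0.9919  0.    ]
 [ 0.      0.     -1.    ]]
```

```bash
python3 - <<'E'
from h import *
c=camera('top'); yaw=.1277;C=np.array([.603,.0067,0]);F=Ro.from_euler('z',yaw)
g=lambda u,v,z: F.inv().apply(ray(c,(u/4+153,v/4+114),z)-C)
for n,u,v,z in[('restTopL',295,135,.145),('restTopR',553,97,.145),('baseL',312,232,.046),('baseR',550,185,.046),('base mid hi',312,232,.06),('knob',424,246,.072),('deckfrontL',376,292,.046),('barend',525,322,.062),('clip',557,388,.045)]: print(n,g(u,v,z))
R=Ro.from_euler('z',yaw+np.pi)*Ro.from_matrix(np.diag([1,-1,-1])); plan([.64,-.03,.27],R)
R=Ro.from_euler('z',yaw+np.pi)*Ro.from_matrix(np.diag([1,-1,-1])); plan([.60,-.046,.19],R)
E
```

```text
restTopL [0.0742 0.0264 0.145 ]
restTopR [ 0.0729 -0.1586  0.145 ]
baseL [0.0176 0.0294 0.046 ]
baseR [ 0.0254 -0.1571  0.046 ]
base mid hi [0.0156 0.0288 0.06  ]
knob [-0.0095 -0.0533  0.072 ]
deckfrontL [-0.0358 -0.0121  0.046 ]
barend [-0.077  -0.1199  0.062 ]
clip [-0.1296 -0.1374  0.045 ]
turn deg [  -0.0004    0.0055 -165.4432] units [-0.      0.     -0.4596] shift m [-0.4927  0.4211 -0.0312] units [-3.2848  2.8073 -0.2082] max/row .278 / .0199
turn deg [  -0.0004    0.0055 -165.4432] units [-0.      0.     -0.4596] shift m [-0.451   0.4103  0.0488] units [-3.0067  2.7354  0.3251] max/row .278 / .0199
```

move_arm(
  grip=50,
  squeeze=10,
  steps=[
    {"az": 0.0198},
    {"az": 0.0198},
    {"tx": 0.164, "ty": -0.158, "tz": 0.01},
    {"tx": 0.164, "ty": -0.158, "tz": 0.01},
    {"tx": 0.164, "ty": -0.158, "tz": 0.01},
    {"tx": 0.164, "ty": -0.158, "tz": 0.01},
    {"tx": 0.164, "ty": -0.158, "tz": 0.01},
    {"tx": 0.164, "ty": -0.158, "tz": 0.01},
    {"tx": 0.164, "ty": -0.158, "tz": 0.01},
    {"tx": 0.164, "ty": -0.158, "tz": 0.01},
    {"tx": 0.164, "ty": -0.158, "tz": 0.01},
    {"tx": 0.164, "ty": -0.158, "tz": 0.01},
    {"tx": 0.164, "ty": -0.158, "tz": 0.01},
    {"tx": 0.164, "ty": -0.158, "tz": 0.01},
    {"tx": 0.164, "ty": -0.158, "tz": 0.01},
    {"tx": 0.164, "ty": -0.158, "tz": 0.01},
    {"tx": 0.164, "ty": -0.158, "tz": 0.01},
    {"tx": 0.164, "ty": -0.158, "tz": 0.01},
    {"tx": 0.164, "ty": -0.158, "tz": 0.01},
    {"tx": 0.164, "ty": -0.158, "tz": 0.01},
  ],
)

```text
validation failed for argument at $.st...
```

```bash
python3 - <<'E'
from h import *
Q=['rail','station','carrier_mid','knob','leg_bar','bar_grip','bar_end','mark','cam_face']
c,st,o=look('wrist',Q,'w1')
print(st['joints'],st['eef_pos'],st['tool_rot'],st['time_s'])
for q in o: print(q,o[q])
E
```

```text
[-1.4043  0.3806  1.2973  0.      1.4636 -0.2153] [ 0.2049 -0.5104  0.2388] [ 0.9818  0.1897 -0.      0.    ] 1.65
rail []
station []
carrier_mid []
knob []
leg_bar []
bar_grip []
bar_end []
mark []
cam_face []
```

View pics/w1.png

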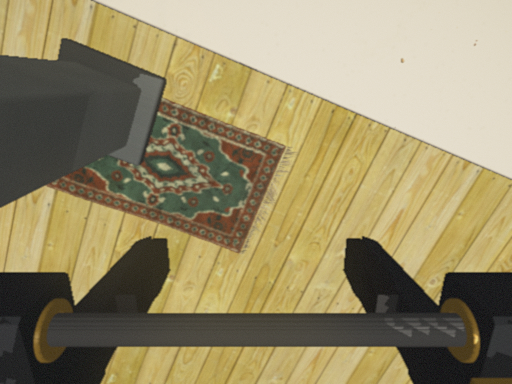

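The arm did not move: the picture shows only the floor and the open fingers. I'll try again with every key given in each row.

move_arm(
  grip=50,
  squeeze=10,
  steps=[
    {"tx": 0, "ty": 0, "tz": 0, "ax": 0, "ay": 0, "az": 0.0198},
    {"tx": 0, "ty": 0, "tz": 0, "ax": 0, "ay": 0, "az": 0.0198},
  ],
)

```text
time_s: 2.32
eef_pos: [0.2049, -0.5104, 0.2388]
tool_rot: [0.998, 0.064, 0.0, 0.0]
ft_force: [-0.3, 0.2, -0.6]
width: 0.0771
finger_force: 0.0
```

move_arm(
  steps=[
    {"tx": 0.164, "ty": -0.158, "tz": 0.01, "ax": 0, "ay": 0, "az": 0},
    {"tx": 0.164, "ty": -0.158, "tz": 0.01, "ax": 0, "ay": 0, "az": 0},
    {"tx": 0.164, "ty": -0.158, "tz": 0.01, "ax": 0, "ay": 0, "az": 0},
    {"tx": 0.164, "ty": -0.158, "tz": 0.01, "ax": 0, "ay": 0, "az": 0},
    {"tx": 0.164, "ty": -0.158, "tz": 0.01, "ax": 0, "ay": 0, "az": 0},
    {"tx": 0.164, "ty": -0.158, "tz": 0.01, "ax": 0, "ay": 0, "az": 0},
    {"tx": 0.164, "ty": -0.158, "tz": 0.01, "ax": 0, "ay": 0, "az": 0},
    {"tx": 0.164, "ty": -0.158, "tz": 0.01, "ax": 0, "ay": 0, "az": 0},
    {"tx": 0.164, "ty": -0.158, "tz": 0.01, "ax": 0, "ay": 0, "az": 0},
    {"tx": 0.164, "ty": -0.158, "tz": 0.01, "ax": 0, "ay": 0, "az": 0},
    {"tx": 0.164, "ty": -0.158, "tz": 0.01, "ax": 0, "ay": 0, "az": 0},
    {"tx": 0.164, "ty": -0.158, "tz": 0.01, "ax": 0, "ay": 0, "az": 0},
    {"tx": 0.164, "ty": -0.158, "tz": 0.01, "ax": 0, "ay": 0, "az": 0},
    {"tx": 0.164, "ty": -0.158, "tz": 0.01, "ax": 0, "ay": 0, "az": 0},
    {"tx": 0.164, "ty": -0.158, "tz": 0.01, "ax": 0, "ay": 0, "az": 0},
    {"tx": 0.164, "ty": -0.158, "tz": 0.01, "ax": 0, "ay": 0, "az": 0},
    {"tx": 0.164, "ty": -0.158, "tz": 0.01, "ax": 0, "ay": 0, "az": 0},
    {"tx": 0.164, "ty": -0.158, "tz": 0.01, "ax": 0, "ay": 0, "az": 0},
  ],
)

```text
time_s: 3.82
eef_pos: [0.5881, -0.0272, 0.2117]
tool_rot: [0.998, 0.067, 0.0, 0.0]
ft_force: [0.1, -0.3, 0.0]
width: 0.05
finger_force: 0.0
```

```bash
python3 - <<'E'
from h import *
Q=['rail','station','carrier_mid','knob','leg_bar','bar_grip','bar_end','mark','cam_face']
c,st,o=look('wrist',Q,'w2')
print(st['joints'],st['eef_pos'],st['tool_rot'],st['time_s'])
for q in o: print(q,o[q])
E
```

```text
[-0.2472  0.4682  1.2326 -0.      1.4407  1.1905] [ 0.5881 -0.0272  0.2117] [0.9978 0.0665 0.     0.    ] 3.8167
rail [(0.86, array([0.6032, 0.0051, 0.0036]))]
station [(0.9, array([0.6066, 0.0058, 0.017 ])), (0.35, array([ 0.6009, -0.0468,  0.0597]))]
carrier_mid []
knob [(0.71, array([ 0.5988, -0.0482,  0.061 ]))]
leg_bar [(0.72, array([ 0.5406, -0.069 , -0.0024]))]
bar_grip [(0.57, array([ 0.5412, -0.0803,  0.049 ]))]
bar_end [(0.74, array([ 0.5443, -0.1223,  0.0497]))]
mark []
cam_face [(0.58, array([ 0.5367, -0.0463,  0.05  ])), (0.56, array([ 0.5444, -0.1218,  0.049 ]))]
```

View pics/w2.png

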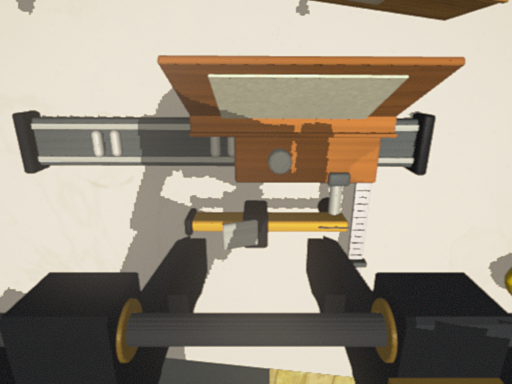

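The wrist view shows the rail level in the picture, ends at columns 30 and 425. The middle-station ridges are at (215,147) and (231,147), the knob at (280,161), the cam at (256,223), the bar from (190,220) to (347,225) and the mark clip at (355,262).

```bash
cat >> h.py <<'E'
YAW=.133
def fr(p,C=(.603,.0067,0)): return Ro.from_euler('z',YAW).inv().apply(np.array(p)-C)
E
python3 - <<'E'
from h import *
st=manip.get_state();c=camera('wrist');c['st']=st
for n,u,v,z in[('L end',16,142,.01),('R end',431,142,.01),('stL',106.5,143,.018),('stM',223,147,.018),('knob',280,161,.072),('deckL',236,165,.046),('deckR',378,165,.046),('barL',190,214,.062),('barR',347,219,.062),('camR',267,223,.074),('camL',246,223,.074),('clipR',366,263,.045),('clipL',350,263,.045),('leg',340,195,.05)]:
    p=ray(c,(u,v),z); print(n,p,fr(p))
for p in [[.6097,-.053,.0166],[.6105,-.0599,.0135]]: print('cm',fr(p))
m=mark_of('wrist','carrier_mid');print(m[:1])
cv2.imwrite('pics/w2c.png',cv2.resize(c['pixels'][180:280,180:380],None,fx=4,fy=4,interpolation=cv2.INTER_CUBIC))
E
```

```text
L end [0.5743 0.2269 0.01  ] [0.0007 0.222  0.01  ]
R end [ 0.6327 -0.212   0.01  ] [ 0.0005 -0.2207  0.01  ]
stL [0.5878 0.1279 0.018 ] [0.001  0.1221 0.018 ]
stM [0.5997 0.007  0.018 ] [-0.0033  0.0008  0.018 ]
knob [ 0.6048 -0.0487  0.072 ] [-0.0055 -0.0552  0.072 ]
deckL [ 0.5894 -0.0094  0.046 ] [-0.0157 -0.0142  0.046 ]
deckR [ 0.6077 -0.1473  0.046 ] [-0.0158 -0.1532  0.046 ]
barL [0.5387 0.0291 0.062 ] [-0.0608  0.0307  0.062 ]
barR [ 0.5537 -0.124   0.062 ] [-0.0662 -0.123   0.062 ]
camR [ 0.5444 -0.0456  0.074 ] [-0.065  -0.0441  0.074 ]
camL [ 0.5418 -0.0259  0.074 ] [-0.065  -0.0242  0.074 ]
clipR [ 0.4989 -0.162   0.045 ] [-0.1256 -0.1534  0.045 ]
clipL [ 0.4966 -0.1447  0.045 ] [-0.1255 -0.1359  0.045 ]
leg [ 0.5735 -0.1157  0.05  ] [-0.0454 -0.1174  0.05  ]
cm [-0.0013 -0.0601  0.0166]
cm [-0.0014 -0.067   0.0135]
[{'point': [0.0303, -0.0477, 0.3427], 'p': 0.72}]
```

View pics/w2c.png

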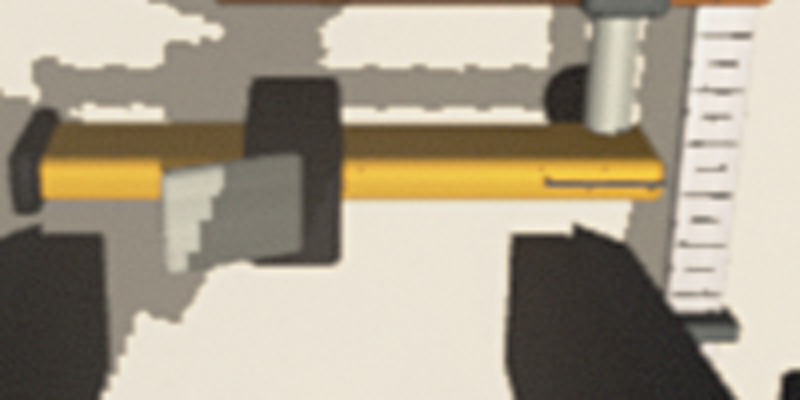

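Closer, the bar's top face shows yellow, with a dark centre line near its right end at crop (605,183). The black cam is at about (295,170) and the clip at (710,325). By three views the carrier has about 63 mm to go. Next I go down over the knob.

move_arm(
  grip=50,
  steps=[
    {"tx": 0.04, "ty": 0.072, "tz": 0, "ax": 0, "ay": 0, "az": 0},
    {"tx": 0.04, "ty": 0.072, "tz": 0, "ax": 0, "ay": 0, "az": 0},
    {"tx": 0, "ty": 0, "tz": 0.2, "ax": 0, "ay": 0, "az": 0},
    {"tx": 0, "ty": 0, "tz": 0.2, "ax": 0, "ay": 0, "az": 0},
    {"tx": 0, "ty": 0, "tz": 0.2, "ax": 0, "ay": 0, "az": 0},
    {"tx": 0, "ty": 0, "tz": 0.2, "ax": 0, "ay": 0, "az": 0},
    {"tx": 0, "ty": 0, "tz": 0.125, "ax": 0, "ay": 0, "az": 0},
    {"tx": 0, "ty": 0, "tz": 0.12, "ax": 0, "ay": 0, "az": 0},
    {"tx": 0, "ty": 0, "tz": 0, "ax": 0, "ay": 0, "az": 0},
  ],
)

```text
time_s: 5.17
eef_pos: [0.601, -0.0494, 0.0513]
tool_rot: [0.998, 0.066, -0.003, -0.001]
ft_force: [-0.5, 0.2, -0.9]
width: 0.05
finger_force: 0.0
```

move_arm(
  grip=10,
  squeeze=15,
  steps=[
    {"tx": 0, "ty": 0, "tz": 0, "ax": 0, "ay": 0, "az": 0},
    {"tx": 0, "ty": 0, "tz": 0, "ax": 0, "ay": 0, "az": 0},
    {"tx": 0, "ty": 0, "tz": 0, "ax": 0, "ay": 0, "az": 0},
    {"tx": 0, "ty": 0, "tz": 0, "ax": 0, "ay": 0, "az": 0},
    {"tx": 0, "ty": 0, "tz": 0, "ax": 0, "ay": 0, "az": 0},
    {"tx": 0, "ty": 0, "tz": 0, "ax": 0, "ay": 0, "az": 0},
  ],
)

```text
time_s: 5.67
eef_pos: [0.6025, -0.0487, 0.0561]
tool_rot: [0.998, 0.066, 0.001, 0.0]
ft_force: [-0.1, 1.9, 6.0]
width: 0.0212
finger_force: 15.0
```

move_arm(
  steps=[
    {"tx": 0, "ty": -0.05, "tz": 0, "ax": 0, "ay": 0, "az": 0},
    {"tx": 0, "ty": -0.05, "tz": 0, "ax": 0, "ay": 0, "az": 0},
    {"tx": 0, "ty": -0.05, "tz": 0, "ax": 0, "ay": 0, "az": 0},
    {"tx": 0, "ty": -0.05, "tz": 0, "ax": 0, "ay": 0, "az": 0},
    {"tx": 0, "ty": -0.05, "tz": 0, "ax": 0, "ay": 0, "az": 0},
    {"tx": 0, "ty": -0.04, "tz": 0, "ax": 0, "ay": 0, "az": 0},
    {"tx": 0, "ty": 0, "tz": 0, "ax": 0, "ay": 0, "az": 0},
  ],
)

```text
time_s: 6.25
eef_pos: [0.5968, -0.0045, 0.0561]
tool_rot: [0.998, 0.067, 0.001, 0.0]
ft_force: [0.6, 1.6, 6.0]
width: 0.0209
finger_force: 15.0
```

```bash
python3 - <<'E'
from h import *
c,st,o=look('wrist',['station','carrier_mid','knob','bar_end'],'w3')
print(st['eef_pos'],fr(st['eef_pos']),st['ft_force'])
for q in o: print(q,[(p,fr(x)) for p,x in o[q]])
c,st,o=look('top',['station','carrier_mid','knob','bar_end'],'t3')
for q in o: print(q,[(p,fr(x)) for p,x in o[q]])
E
```

```text
[ 0.5968 -0.0045  0.0561] [-0.0076 -0.0103  0.0561] [0.6201 1.5902 6.026 ]
station [(0.64, array([0.0001, 0.0008, 0.0197]))]
carrier_mid [(0.94, array([ 0.0016, -0.021 ,  0.0213]))]
knob [(0.84, array([-0.0065, -0.01  ,  0.0583]))]
bar_end []
station [(0.9, array([0.0018, 0.0035, 0.0188]))]
carrier_mid [(0.95, array([ 0.0014, -0.0236,  0.0174]))]
knob [(0.76, array([-0.0062, -0.0124,  0.0585])), (0.74, array([0.0004, 0.0021, 0.0194]))]
bar_end [(0.61, array([-0.0711, -0.0812,  0.0482]))]
```

move_arm(
  steps=[
    {"tx": 0, "ty": -0.03, "tz": 0, "ax": 0, "ay": 0, "az": 0},
    {"tx": 0, "ty": -0.03, "tz": 0, "ax": 0, "ay": 0, "az": 0},
  ],
)

```text
time_s: 6.92
eef_pos: [0.5958, 0.0031, 0.0561]
tool_rot: [0.998, 0.066, 0.001, 0.001]
ft_force: [0.8, -1.5, 5.0]
width: 0.0211
finger_force: 15.0
```

move_arm(
  steps=[
    {"tx": 0, "ty": -0.02, "tz": 0, "ax": 0, "ay": 0, "az": 0},
  ],
)

```text
time_s: 7.0
eef_pos: [0.5954, 0.0062, 0.0561]
tool_rot: [0.998, 0.067, 0.001, 0.001]
ft_force: [1.2, -9.2, 3.9]
width: 0.0211
finger_force: 15.0
```

move_arm(
  steps=[
    {"tx": 0, "ty": -0.02, "tz": 0, "ax": 0, "ay": 0, "az": 0},
  ],
)

```text
time_s: 7.08
eef_pos: [0.5953, 0.0075, 0.0561]
tool_rot: [0.998, 0.067, 0.001, 0.002]
ft_force: [1.1, -15.5, 3.6]
width: 0.0211
finger_force: 15.0
```

move_arm(
  steps=[
    {"tx": 0, "ty": -0.015, "tz": 0, "ax": 0, "ay": 0, "az": 0},
  ],
)

```text
time_s: 7.17
eef_pos: [0.595, 0.0096, 0.0561]
tool_rot: [0.998, 0.066, 0.001, 0.002]
ft_force: [0.6, -9.6, 5.1]
width: 0.0212
finger_force: 15.0
```

move_arm(
  steps=[
    {"tx": 0, "ty": -0.015, "tz": 0, "ax": 0, "ay": 0, "az": 0},
  ],
)

```text
time_s: 7.25
eef_pos: [0.5947, 0.0122, 0.0561]
tool_rot: [0.998, 0.066, 0.001, 0.002]
ft_force: [-0.4, -6.9, 5.8]
width: 0.0212
finger_force: 15.0
```

move_arm(
  steps=[
    {"tx": 0, "ty": 0, "tz": 0, "ax": 0, "ay": 0, "az": 0},
    {"tx": 0, "ty": 0, "tz": 0, "ax": 0, "ay": 0, "az": 0},
  ],
)

```text
time_s: 7.42
eef_pos: [0.5944, 0.0142, 0.0561]
tool_rot: [0.998, 0.066, 0.001, -0.0]
ft_force: [0.5, 3.7, 6.8]
width: 0.0211
finger_force: 15.0
```

```bash
python3 - <<'E'
from h import *
c,st,o=look('wrist',['station','carrier_mid','knob','bar_end'],'w4')
print(st['eef_pos'],fr(st['eef_pos']),st['ft_force'])
for q in o: print(q,[(p,fr(x)) for p,x in o[q]])
c,st,o=look('top',['station','carrier_mid','knob','bar_end'],'t4')
for q in o: print(q,[(p,fr(x)) for p,x in o[q]])
E
```

```text
[0.5944 0.0142 0.0561] [-0.0075  0.0086  0.0561] [0.501  3.7183 6.7743]
station []
carrier_mid [(0.74, array([ 0.0022, -0.0024,  0.0205]))]
knob [(0.71, array([-0.0718,  0.0148,  0.0496]))]
bar_end []
station [(0.61, array([-0.0006,  0.0026,  0.0226]))]
carrier_mid [(0.9, array([ 0.0008, -0.0031,  0.0139]))]
knob [(0.64, array([-0.006 ,  0.0114,  0.0575]))]
bar_end [(0.61, array([-0.0734, -0.0581,  0.0512]))]
```

move_arm(
  steps=[
    {"tx": 0, "ty": -0.013, "tz": 0, "ax": 0, "ay": 0, "az": 0},
    {"tx": 0, "ty": 0, "tz": 0, "ax": 0, "ay": 0, "az": 0},
    {"tx": 0, "ty": 0, "tz": 0, "ax": 0, "ay": 0, "az": 0},
  ],
)

```text
time_s: 8.17
eef_pos: [0.5941, 0.0163, 0.0561]
tool_rot: [0.998, 0.067, 0.001, -0.0]
ft_force: [1.3, 3.0, 6.4]
width: 0.0211
finger_force: 15.0
```

move_arm(
  steps=[
    {"tx": 0, "ty": -0.01, "tz": 0, "ax": 0, "ay": 0, "az": 0},
    {"tx": 0, "ty": 0, "tz": 0, "ax": 0, "ay": 0, "az": 0},
    {"tx": 0, "ty": 0, "tz": 0, "ax": 0, "ay": 0, "az": 0},
  ],
)

```text
time_s: 8.42
eef_pos: [0.594, 0.0174, 0.056]
tool_rot: [0.998, 0.067, 0.001, 0.0]
ft_force: [0.7, 0.1, 6.1]
width: 0.0212
finger_force: 15.0
```

move_arm(
  grip=44,
  steps=[
    {"tx": 0, "ty": 0, "tz": 0, "ax": 0, "ay": 0, "az": 0},
    {"tx": 0, "ty": 0, "tz": 0, "ax": 0, "ay": 0, "az": 0},
    {"tx": 0, "ty": 0, "tz": 0, "ax": 0, "ay": 0, "az": 0},
    {"tx": 0, "ty": 0, "tz": 0, "ax": 0, "ay": 0, "az": 0},
    {"tx": 0, "ty": 0, "tz": -0.15, "ax": 0, "ay": 0, "az": 0},
    {"tx": 0, "ty": 0, "tz": -0.25, "ax": 0, "ay": 0, "az": 0},
    {"tx": 0, "ty": 0, "tz": -0.25, "ax": 0, "ay": 0, "az": 0},
    {"tx": -0.1, "ty": 0.05, "tz": -0.2, "ax": 0, "ay": 0, "az": 0},
    {"tx": -0.1, "ty": 0.05, "tz": -0.15, "ax": 0, "ay": 0, "az": 0},
    {"tx": 0, "ty": 0, "tz": 0, "ax": 0, "ay": 0, "az": 0},
  ],
)

```text
time_s: 9.25
eef_pos: [0.5654, -0.0028, 0.2098]
tool_rot: [0.998, 0.066, 0.004, 0.001]
ft_force: [1.0, -0.9, 0.6]
width: 0.044
finger_force: 0.0
```

```bash
python3 - <<'E'
from h import *
Q=['station','carrier_mid','knob','leg_bar','bar_grip','bar_end','mark','cam_face']
c,st,o=look('wrist',Q,'w5')
print(st['eef_pos'],fr(st['eef_pos']),st['joints'])
for q in o: print(q,[(p,fr(x)) for p,x in o[q]])
c,st,o=look('top',Q,'t5')
for q in o: print(q,[(p,fr(x)) for p,x in o[q]])
E
```

```text
[ 0.5654 -0.0028  0.2098] [-0.0385 -0.0044  0.2098] [-0.2141  0.4264  1.3095 -0.0005  1.3982  1.2246]
station [(0.78, array([0.0016, 0.0001, 0.0171]))]
carrier_mid [(0.58, array([0.0049, 0.0005, 0.019 ]))]
knob [(0.69, array([-0.0088,  0.0084,  0.059 ]))]
leg_bar [(0.78, array([-0.0735, -0.001 , -0.0048])), (0.7, array([-0.0011, -0.0018,  0.0037]))]
bar_grip [(0.77, array([-0.0763, -0.0117,  0.0493]))]
bar_end [(0.79, array([-0.073 , -0.0559,  0.0478]))]
mark []
cam_face [(0.93, array([-0.0721,  0.0201,  0.0526]))]
station []
carrier_mid []
knob []
leg_bar [(0.41, array([-0.0721, -0.0004,  0.0016])), (0.36, array([-0.076 , -0.0126,  0.0474]))]
bar_grip [(0.48, array([-0.0762, -0.0133,  0.0453])), (0.4, array([-0.0232, -0.4244, -0.0005]))]
bar_end [(0.4, array([-0.0754, -0.0548,  0.0482]))]
mark []
cam_face [(0.47, array([-0.0751,  0.0187,  0.0428]))]
```

View pics/w5.png

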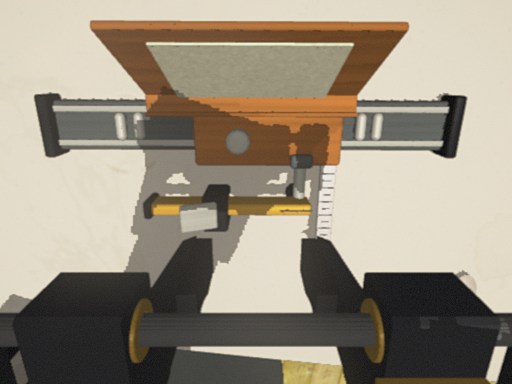

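The picture shows both outer ridge pairs, at columns 121/140 and 361/377, with the carrier centred between them, so it sits in the middle station. The bar runs along row 208 and the clip is hidden behind a finger. I'll move to get a clear close view of bar end and clip.

move_arm(
  grip=80,
  steps=[
    {"tx": -0.0775, "ty": 0.093, "tz": 0.13, "ax": 0, "ay": 0, "az": 0},
    {"tx": -0.0775, "ty": 0.093, "tz": 0.13, "ax": 0, "ay": 0, "az": 0},
    {"tx": -0.0775, "ty": 0.093, "tz": 0.13, "ax": 0, "ay": 0, "az": 0},
    {"tx": -0.0775, "ty": 0.093, "tz": 0.13, "ax": 0, "ay": 0, "az": 0},
    {"tx": 0, "ty": 0, "tz": 0, "ax": 0, "ay": 0, "az": 0},
    {"tx": 0, "ty": 0, "tz": 0, "ax": 0, "ay": 0, "az": 0},
  ],
)

```text
time_s: 10.65
eef_pos: [0.5266, -0.0634, 0.1269]
tool_rot: [0.998, 0.066, -0.001, -0.0]
ft_force: [0.5, 0.2, 0.5]
width: 0.0798
finger_force: 0.0
```

```bash
python3 - <<'E'
from h import *
Q=['station','carrier_mid','leg_bar','bar_grip','bar_end','mark','cam_face']
c,st,o=look('wrist',Q)
print(st['eef_pos'],fr(st['eef_pos']),st['tool_rot'],st['time_s'])
for q in o: print(q,[(p,fr(x)) for p,x in o[q]])
cv2.imwrite('pics/w6.png',cv2.resize(c['pixels'][130:320,120:400],None,fx=2.8,fy=2.8,interpolation=cv2.INTER_CUBIC))
E
```

```text
[ 0.5266 -0.0634  0.1269] [-0.085  -0.0593  0.1269] [ 0.9978  0.0657 -0.0005 -0.0003] 10.65
station [(0.66, array([0.0007, 0.0002, 0.0192]))]
carrier_mid [(0.88, array([-0.0001,  0.    ,  0.0178]))]
leg_bar [(0.63, array([-0.071 , -0.0005, -0.003 ])), (0.42, array([-0.0713,  0.0218,  0.0525]))]
bar_grip [(0.67, array([-0.074 , -0.0149,  0.0495]))]
bar_end [(0.89, array([-0.0761, -0.0566,  0.0484]))]
mark [(0.84, array([-0.1308, -0.0675,  0.0397]))]
cam_face [(0.63, array([-0.0729,  0.0168,  0.0512])), (0.42, array([-0.1311, -0.0625,  0.0418]))]
```

View pics/w6.png

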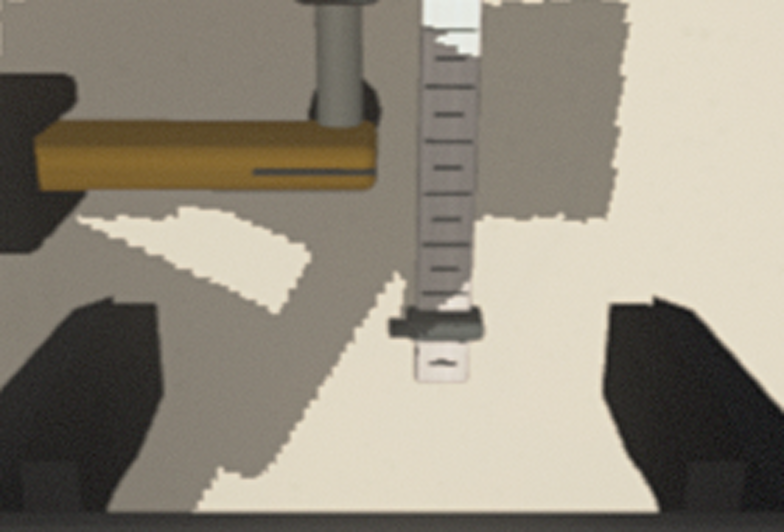

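The crop shows the bar's centre line ending at about (373,172) and the clip's pointer tip at about (390,327), with the ruler between them.

```bash
python3 - <<'E'
from h import *
st=manip.get_state();c=camera('wrist');c['st']=st
q=lambda u,v,z: fr(ray(c,(u/2.8+120-.3,v/2.8+130-.3),z))
for n,u,v,z in[('barline R',373,172,.062),('barline L',256,172,.062),('bar near edge',350,190,.062),('bar far top edge',350,150,.062),('tip',390,327,.043),('tip40',390,327,.040),('clip body r',481,325,.045),('barfront lower',200,121,.034)]: print(n,q(u,v,z))
for t in(5,10):
    print('tick5/10mm?')
R=Ro.from_euler('z',YAW+np.pi/2)*Ro.from_matrix(np.diag([1,-1,-1]))
W=Ro.from_euler('z',YAW).apply([-.0745,-.014,.10])+[.603,.0067,0]; print(W); plan(W,R)
E
```

```text
barline R [-0.0726 -0.0563  0.062 ]
barline L [-0.0726 -0.0279  0.062 ]
bar near edge [-0.0772 -0.0507  0.062 ]
bar far top edge [-0.067  -0.0508  0.062 ]
tip [-0.1249 -0.0609  0.043 ]
tip40 [-0.1265 -0.0609  0.04  ]
clip body r [-0.1231 -0.0862  0.045 ]
barfront lower [-0.0675 -0.0094  0.034 ]
tick5/10mm?
tick5/10mm?
[ 0.531  -0.0171  0.1   ]
turn deg [  0.039   -0.0142 -89.972 ] units [ 0.0001 -0.     -0.2499] shift m [0.0448 0.0101 0.0273] units [0.2989 0.0671 0.1822] max/row .278 / .0199
```

move_arm(
  grip=28,
  steps=[
    {"tx": 0, "ty": 0, "tz": 0, "ax": 0, "ay": 0, "az": 0.0192},
    {"tx": 0, "ty": 0, "tz": 0, "ax": 0, "ay": 0, "az": 0.0192},
    {"tx": 0, "ty": 0, "tz": 0, "ax": 0, "ay": 0, "az": 0.0192},
    {"tx": 0, "ty": 0, "tz": 0, "ax": 0, "ay": 0, "az": 0.0192},
    {"tx": 0, "ty": 0, "tz": 0, "ax": 0, "ay": 0, "az": 0.0192},
    {"tx": 0, "ty": 0, "tz": 0, "ax": 0, "ay": 0, "az": 0.0192},
    {"tx": 0, "ty": 0, "tz": 0, "ax": 0, "ay": 0, "az": 0.0192},
    {"tx": 0, "ty": 0, "tz": 0, "ax": 0, "ay": 0, "az": 0.0192},
    {"tx": 0, "ty": 0, "tz": 0, "ax": 0, "ay": 0, "az": 0.0192},
    {"tx": 0, "ty": 0, "tz": 0, "ax": 0, "ay": 0, "az": 0.0192},
    {"tx": 0, "ty": 0, "tz": 0, "ax": 0, "ay": 0, "az": 0.0192},
    {"tx": 0, "ty": 0, "tz": 0, "ax": 0, "ay": 0, "az": 0.0192},
    {"tx": 0, "ty": 0, "tz": 0, "ax": 0, "ay": 0, "az": 0.0196},
    {"tx": -0.1, "ty": -0.024, "tz": 0.05, "ax": 0, "ay": 0, "az": 0},
    {"tx": -0.1, "ty": -0.024, "tz": 0.05, "ax": 0, "ay": 0, "az": 0},
    {"tx": -0.1, "ty": -0.024, "tz": 0.05, "ax": 0, "ay": 0, "az": 0},
    {"tx": 0, "ty": 0, "tz": 0, "ax": 0, "ay": 0, "az": 0},
    {"tx": 0, "ty": 0, "tz": 0, "ax": 0, "ay": 0, "az": 0},
  ],
)

```text
time_s: 12.6
eef_pos: [0.5315, -0.0167, 0.1045]
tool_rot: [0.753, -0.658, -0.0, 0.0]
ft_force: [-0.3, -0.0, -1.0]
width: 0.0285
finger_force: 0.0
```

```bash
python3 - <<'E'
from h import *
Q=['leg_bar','bar_grip','bar_end','mark','cam_face']
c,st,o=look('wrist',Q)
cv2.imwrite('pics/w7.png',c['pixels'])
print(st['eef_pos'],fr(st['eef_pos']),st['tool_rot'],st['time_s'],st['joints'], 'yaw',Ro.from_quat(st['tool_rot']).as_matrix()[:2,0])
for q in o: print(q,[(p,fr(x)) for p,x in o[q]])
E
```

```text
[ 0.5315 -0.0167  0.1045] [-0.074  -0.0138  0.1045] [ 0.753  -0.658  -0.0001  0.0002] 12.6 [-0.2542  0.488   1.5498 -0.0002  1.1041  2.753 ] yaw [ 0.134 -0.991]
leg_bar [(0.74, array([-0.073 ,  0.0044, -0.0007])), (0.18, array([-0.1302, -0.0646,  0.0405]))]
bar_grip [(0.64, array([-0.0744, -0.0108,  0.0463]))]
bar_end [(0.78, array([-0.0724, -0.0535,  0.0501]))]
mark [(0.92, array([-0.1289, -0.0656,  0.0422]))]
cam_face [(0.85, array([-0.0736,  0.0229,  0.0488]))]
```

View pics/w7.png

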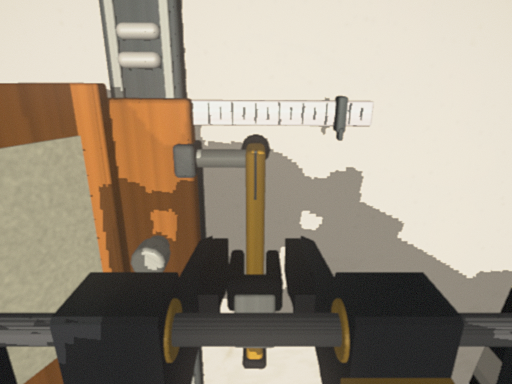

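The bar's centre line is at column 255, midway between the finger tips (228 and 286). The clip's pointer tip is at about (341,137), and the leg and carrier are left of the bar with room for the far finger. I descend and grip lightly.

move_arm(
  steps=[
    {"tx": 0, "ty": 0, "tz": 0.14, "ax": 0, "ay": 0, "az": 0},
    {"tx": 0, "ty": 0, "tz": 0.14, "ax": 0, "ay": 0, "az": 0},
    {"tx": 0, "ty": 0, "tz": 0.1, "ax": 0, "ay": 0, "az": 0},
    {"tx": 0, "ty": 0, "tz": 0.05, "ax": 0, "ay": 0, "az": 0},
    {"tx": 0, "ty": 0, "tz": 0.027, "ax": 0, "ay": 0, "az": 0},
    {"tx": 0, "ty": 0, "tz": 0, "ax": 0, "ay": 0, "az": 0},
  ],
)

```text
time_s: 13.4
eef_pos: [0.5315, -0.0173, 0.0357]
tool_rot: [0.752, -0.659, -0.0, 0.0]
ft_force: [-0.6, -0.1, -0.4]
width: 0.0284
finger_force: 0.0
```

move_arm(
  grip=6,
  squeeze=8,
  steps=[
    {"tx": 0, "ty": 0, "tz": 0, "ax": 0, "ay": 0, "az": 0},
    {"tx": 0, "ty": 0, "tz": 0, "ax": 0, "ay": 0, "az": 0},
    {"tx": 0, "ty": 0, "tz": 0, "ax": 0, "ay": 0, "az": 0},
    {"tx": 0, "ty": 0, "tz": 0, "ax": 0, "ay": 0, "az": 0},
    {"tx": 0, "ty": 0, "tz": 0, "ax": 0, "ay": 0, "az": 0},
  ],
)

```text
time_s: 13.82
eef_pos: [0.5323, -0.0172, 0.0368]
tool_rot: [0.752, -0.659, 0.001, -0.001]
ft_force: [2.8, 1.1, 4.5]
width: 0.0119
finger_force: 8.0
```

move_arm(
  steps=[
    {"tx": 0, "ty": 0.04, "tz": 0, "ax": 0, "ay": 0, "az": 0},
    {"tx": 0, "ty": 0.06, "tz": 0, "ax": 0, "ay": 0, "az": 0},
    {"tx": 0, "ty": 0.06, "tz": 0, "ax": 0, "ay": 0, "az": 0},
    {"tx": 0, "ty": 0.06, "tz": 0, "ax": 0, "ay": 0, "az": 0},
    {"tx": 0, "ty": 0.06, "tz": 0, "ax": 0, "ay": 0, "az": 0},
    {"tx": 0, "ty": 0.04, "tz": 0, "ax": 0, "ay": 0, "az": 0},
    {"tx": 0, "ty": 0, "tz": 0, "ax": 0, "ay": 0, "az": 0},
    {"tx": 0, "ty": 0, "tz": 0, "ax": 0, "ay": 0, "az": 0},
  ],
)

```text
time_s: 14.48
eef_pos: [0.4844, -0.0236, 0.0367]
tool_rot: [0.752, -0.659, 0.001, -0.001]
ft_force: [4.0, 2.2, 6.3]
width: 0.0114
finger_force: 8.0
```

```bash
python3 - <<'E'
from h import *
Q=['bar_end','mark','cam_face','carrier_mid']
c,st,o=look('wrist',Q)
cv2.imwrite('pics/w8.png',cv2.resize(c['pixels'][0:250,130:400],None,fx=2.4,fy=2.4,interpolation=cv2.INTER_CUBIC))
print(st['eef_pos'],fr(st['eef_pos']),st['ft_force'],st['time_s'],st['width'])
for q in o: print(q,[(p,fr(x)) for p,x in o[q]])
E
```

```text
[ 0.4844 -0.0236  0.0367] [-0.1216 -0.0143  0.0367] [3.9901 2.1868 6.2983] 14.4833 0.01139814237506669
bar_end [(0.96, array([-0.1238, -0.0565,  0.0484])), (0.25, array([ 0.0006, -0.0029,  0.0188]))]
mark [(0.79, array([-0.1293, -0.0646,  0.0396]))]
cam_face []
carrier_mid [(0.72, array([ 0.0016, -0.0009,  0.0175])), (0.51, array([-0.0001, -0.0015,  0.0067]))]
```

View pics/w8.png

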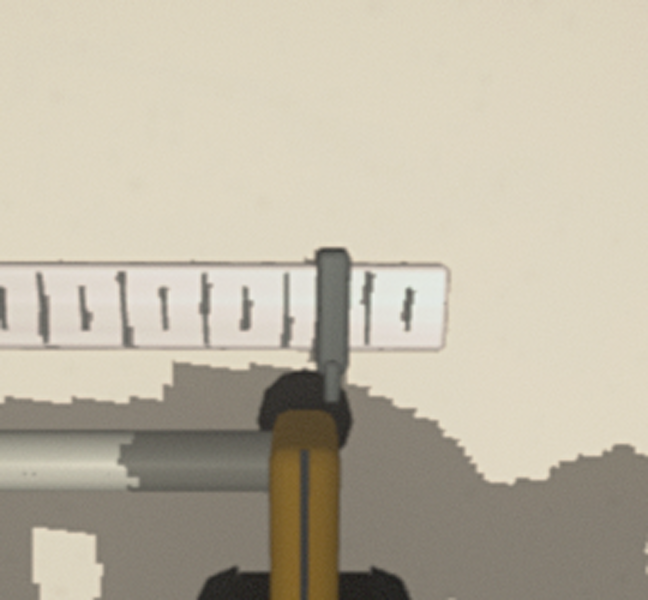

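The crop shows the bar's centre line at column 304 (top end about row 452) and the pointer tip at (332,398): a few mm still to draw.

```bash
python3 - <<'E'
from h import *
st=manip.get_state();c=camera('wrist');c['st']=st
q=lambda u,v,z: fr(ray(c,((u+.5)/2.4+130-.5,(v+.5)/2.4-.5),z))
for n,u,v,z in[('line top',305,460,.062),('line mid',305,560,.062),('endface mid z48',306,428,.048),('barL',271,500,.062),('barR',339,500,.062),('tip',332,398,.043),('tip40',332,398,.040),('clip',333,265,.048)]: print(n,q(u,v,z))
E
```

```text
line top [-0.1211 -0.0556  0.062 ]
line mid [-0.1211 -0.0377  0.062 ]
endface mid z48 [-0.1213 -0.0569  0.048 ]
barL [-0.1155 -0.0486  0.062 ]
barR [-0.1267 -0.0486  0.062 ]
tip [-0.126  -0.0612  0.043 ]
tip40 [-0.1261 -0.0604  0.04  ]
clip [-0.1257 -0.0853  0.048 ]
```

move_arm(
  steps=[
    {"tx": 0, "ty": 0.016, "tz": 0, "ax": 0, "ay": 0, "az": 0},
    {"tx": 0, "ty": 0.016, "tz": 0, "ax": 0, "ay": 0, "az": 0},
    {"tx": 0, "ty": 0, "tz": 0, "ax": 0, "ay": 0, "az": 0},
    {"tx": 0, "ty": 0, "tz": 0, "ax": 0, "ay": 0, "az": 0},
  ],
)

```text
time_s: 15.12
eef_pos: [0.4799, -0.0243, 0.0367]
tool_rot: [0.752, -0.659, 0.001, -0.001]
ft_force: [3.4, 2.3, 6.3]
width: 0.0118
finger_force: 8.0
```

```bash
cat >> h.py <<'E'
def align(): # bar edges at one row, pointer columns at clip row, in rail x
    st=manip.get_state();c=camera('wrist');c['st']=st; g=c['pixels'].astype(int)
    return st,c,g
E
python3 - <<'E'
from h import *
st,c,g=align()
print(fr(st['eef_pos']),st['ft_force'],st['width'])
for n in('bar_end','mark'): print(n,[(d['p'],fr(towld(c,d['point'],st))) for d in mark_of('wrist',n)[:1]])
m=silhouettes('wrist','leg_bar')[0]['pixels']
cv2.imwrite('pics/w9.png',cv2.resize(c['pixels'][90:250,180:350],None,fx=3.5,fy=3.5,interpolation=cv2.INTER_CUBIC))
E
```

```text
[-0.1261 -0.0144  0.0367] [3.4379 2.2647 6.2516] 0.011780853235072343
bar_end [(0.66, array([-0.1293, -0.0562,  0.0494]))]
mark [(0.92, array([-0.129 , -0.0652,  0.0409]))]Traceback (most recent call last):
  File "<stdin>", line 5, in <module>
IndexError: list index out of range
```

```bash
cat >> h.py <<'E'
def meas(dy=0.0,verbose=True):
    """rail x of bar centre (yellow, z .062) and clip (dark on ruler, z .048); dy = tool's travel along the bar since w8"""
    st=manip.get_state();c=camera('wrist');c['st']=st
    h=cv2.cvtColor(c['pixels'],cv2.COLOR_BGR2HSV).astype(int); f=192/np.tan(np.radians(c['vfov']/2))
    T=np.array(c['T_tool_cam']);Rt=Ro.from_quat(st['tool_rot']).as_matrix();F=Ro.from_euler('z',YAW)
    def px(p):
        w=F.apply(p)+[.603,.0067,0]; q=T[:3,:3].T@(Rt.T@(w-st['eef_pos'])-T[:3,3]); s=q[:2]/q[2]; s=s*(1+c['k1']*(s@s)); return f*s+[c['cx'],c['cy']]
    r=[]
    for n,p in(('bar',[-.126,-.049,.062]),('clip',[-.1257,-.081,.048]),('tip',[-.126,-.064,.043])):
        u,v=px(p).round().astype(int)
        if not 2<v<382: r.append((n,'out',v)); continue
        s=h[v-1:v+2,u-30:u+31].mean(0)
        m=(s[:,1]>110) if n=='bar' else (s[:,2]<150)
        m[:8]=0; m[-8:]=0
        i=np.flatnonzero(m)
        if not len(i): r.append((n,'none',u,v)); continue
        r.append((n,(u,v),i.min()+u-30,i.max()+u-30,len(i),fr(ray(c,(u-30+i.mean(),v),p[2]))[0].round(4)))
    print(fr(st['eef_pos']),st['ft_force'],st['width'],st['time_s'])
    for x in r: print(x)
    return st,c
E
python3 - <<'E'
from h import *
meas()
E
```

```text
[-0.1261 -0.0144  0.0367] [3.117  1.9782 6.5953] 0.012555909649352057 15.3167
('bar', (np.int64(257), np.int64(207)), np.int64(243), np.int64(270), 24, np.float64(-0.1258))
('clip', (np.int64(257), np.int64(121)), np.int64(239), np.int64(274), 19, np.float64(-0.127))
('tip', (np.int64(257), np.int64(159)), np.int64(235), np.int64(275), 41, np.float64(-0.1251))
```

move_arm(
  squeeze=6,
  steps=[
    {"tx": -0.027, "ty": 0, "tz": 0, "ax": 0, "ay": 0, "az": 0},
    {"tx": -0.027, "ty": 0, "tz": 0, "ax": 0, "ay": 0, "az": 0},
  ],
)

```text
time_s: 15.53
eef_pos: [0.4793, -0.0172, 0.0366]
tool_rot: [0.753, -0.659, 0.002, -0.0]
ft_force: [4.6, -8.1, 0.2]
width: 0.0117
finger_force: 6.0
```

```bash
python3 - <<'E'
from h import *
meas()
E
```

```text
[-0.1257 -0.0073  0.0366] [ 4.5508 -8.1426  0.1656] 0.01169507439136666 15.5333
('bar', (np.int64(258), np.int64(190)), np.int64(243), np.int64(270), 24, np.float64(-0.1255))
('clip', (np.int64(257), np.int64(103)), np.int64(252), np.int64(266), 15, np.float64(-0.1264))
('tip', (np.int64(258), np.int64(143)), np.int64(252), np.int64(265), 14, np.float64(-0.1262))
```

move_arm(
  squeeze=4,
  steps=[
    {"tx": -0.025, "ty": 0, "tz": 0, "ax": 0, "ay": 0, "az": 0},
    {"tx": -0.025, "ty": 0, "tz": 0, "ax": 0, "ay": 0, "az": 0},
    {"tx": -0.025, "ty": 0, "tz": 0, "ax": 0, "ay": 0, "az": 0},
    {"tx": -0.025, "ty": 0, "tz": 0, "ax": 0, "ay": 0, "az": 0},
  ],
)

```text
time_s: 15.92
eef_pos: [0.4774, -0.002, 0.0364]
tool_rot: [0.753, -0.659, 0.002, -0.0]
ft_force: [5.9, -4.7, -0.0]
width: 0.0118
finger_force: 4.0
```

```bash
python3 - <<'E'
from h import *
st,c=meas()
for n in('cam_face','carrier_mid','bar_end','mark'): print(n,[(round(d['p'],2),fr(towld(c,d['point'],st))) for d in mark_of('wrist',n)[:1]])
c=camera('top')
for n in('cam_face','carrier_mid'): print(n,[(round(d['p'],2),fr(towld(c,d['point']))) for d in mark_of('top',n)[:1]])
E
```

```text
[-0.1257  0.008   0.0364] [ 5.908  -4.6707 -0.0306] 0.011790967465028564 15.9167
('bar', (np.int64(258), np.int64(152)), np.int64(242), np.int64(272), 27, np.float64(-0.1256))
('clip', (np.int64(258), np.int64(62)), np.int64(252), np.int64(266), 15, np.float64(-0.1263))
('tip', (np.int64(258), np.int64(107)), np.int64(251), np.int64(265), 15, np.float64(-0.1259))
cam_face []
carrier_mid [(0.86, array([0.0027, 0.0064, 0.0208]))]
bar_end [(0.57, array([-0.1267, -0.0531,  0.0483]))]
mark [(0.66, array([-0.13  , -0.0606,  0.0386]))]
cam_face []
carrier_mid [(0.8, array([0.0001, 0.0027, 0.0168]))]
```

move_arm(
  squeeze=3,
  steps=[
    {"tx": -0.025, "ty": 0.0, "tz": 0, "ax": 0, "ay": 0, "az": 0},
    {"tx": -0.025, "ty": 0, "tz": 0, "ax": 0, "ay": 0, "az": 0},
    {"tx": -0.025, "ty": 0, "tz": 0, "ax": 0, "ay": 0, "az": 0},
  ],
)

```text
time_s: 16.57
eef_pos: [0.4758, 0.0091, 0.0363]
tool_rot: [0.752, -0.659, 0.002, -0.0]
ft_force: [5.2, -5.8, -0.0]
width: 0.0117
finger_force: 4.1
```

move_arm(
  steps=[
    {"tx": -0.025, "ty": 0.0, "tz": 0, "ax": 0, "ay": 0, "az": 0},
    {"tx": -0.025, "ty": 0, "tz": 0, "ax": 0, "ay": 0, "az": 0},
    {"tx": -0.025, "ty": 0, "tz": 0, "ax": 0, "ay": 0, "az": 0},
  ],
)

```text
time_s: 16.82
eef_pos: [0.4743, 0.0202, 0.0363]
tool_rot: [0.753, -0.659, 0.002, -0.0]
ft_force: [5.2, -6.9, 0.2]
width: 0.0121
finger_force: 4.1
```

```bash
python3 - <<'E'
from h import *
st,c=meas()
for n in('carrier_mid','bar_end','mark'): print(n,[(round(d['p'],2),fr(towld(c,d['point'],st))) for d in mark_of('wrist',n)[:1]])
E
```

```text
[-0.1257  0.0305  0.0363] [ 5.1821 -6.9306  0.1991] 0.012061154392935225 16.8167
('bar', (np.int64(258), np.int64(89)), np.int64(242), np.int64(273), 28, np.float64(-0.1258))
('clip', 'out', np.int64(-4))
('tip', (np.int64(258), np.int64(48)), np.int64(236), np.int64(280), 45, np.float64(-0.1259))
carrier_mid [(0.96, array([-0.    ,  0.0043,  0.0197]))]
bar_end [(0.64, array([-0.1275, -0.0553,  0.0477]))]
mark [(0.84, array([-0.1331, -0.0613,  0.0426]))]
```

move_arm(
  steps=[
    {"tx": -0.025, "ty": 0.0, "tz": 0, "ax": 0, "ay": 0, "az": 0},
    {"tx": -0.025, "ty": 0, "tz": 0, "ax": 0, "ay": 0, "az": 0},
  ],
)

```text
time_s: 17.18
eef_pos: [0.4733, 0.0275, 0.0363]
tool_rot: [0.752, -0.659, 0.002, -0.0]
ft_force: [5.1, -6.3, -0.6]
width: 0.0118
finger_force: 4.1
```

move_arm(
  steps=[
    {"tx": -0.013, "ty": 0.0, "tz": 0, "ax": 0, "ay": 0, "az": 0},
  ],
)

```text
time_s: 17.27
eef_pos: [0.473, 0.0297, 0.0363]
tool_rot: [0.753, -0.659, 0.002, -0.0]
ft_force: [5.0, -6.6, -0.8]
width: 0.0122
finger_force: 4.0
```

```bash
python3 - <<'E'
from h import *
st,c=meas()
for n in('carrier_mid','cam_face','bar_end','mark'): print(n,[(round(d['p'],2),fr(towld(c,d['point'],st))) for d in mark_of('wrist',n)[:1]])
for k in('scene','top'):
  c=camera(k)
  for n in('cam_face','carrier_mid','bar_end'): print(k,n,[(round(d['p'],2),fr(towld(c,d['point']))) for d in mark_of(k,n)[:1]])
E
```

```text
[-0.1258  0.0401  0.0363] [ 4.9691 -6.6014 -0.833 ] 0.01216898897545837 17.2667
('bar', (np.int64(258), np.int64(60)), np.int64(241), np.int64(273), 28, np.float64(-0.1256))
('clip', 'out', np.int64(-35))
('tip', (np.int64(258), np.int64(21)), np.int64(236), np.int64(280), 45, np.float64(-0.126))
carrier_mid [(0.94, array([0.0047, 0.0049, 0.0182]))]
cam_face [(0.28, array([-0.1304, -0.0614,  0.0414]))]
bar_end [(0.66, array([-0.1278, -0.0525,  0.0474]))]
mark [(0.78, array([-0.1319, -0.0615,  0.0396]))]
scene cam_face [(0.59, array([-0.0189, -0.4269, -0.0033]))]
scene carrier_mid [(0.84, array([-0.0004,  0.0046,  0.0179]))]
scene bar_end []
top cam_face []
top carrier_mid [(0.92, array([-0.0004,  0.0012,  0.0182]))]
top bar_end [(0.49, array([-0.1296, -0.0545,  0.0488]))]
```

move_arm(
  steps=[
    {"tx": -0.013, "ty": 0.0, "tz": 0, "ax": 0, "ay": 0, "az": 0},
  ],
)

```text
time_s: 18.0
eef_pos: [0.4727, 0.0314, 0.0363]
tool_rot: [0.752, -0.659, 0.002, -0.0]
ft_force: [5.5, -5.5, -0.2]
width: 0.012
finger_force: 4.1
```

move_arm(
  steps=[
    {"tx": -0.013, "ty": 0.0, "tz": 0, "ax": 0, "ay": 0, "az": 0},
  ],
)

```text
time_s: 18.08
eef_pos: [0.4725, 0.0334, 0.0363]
tool_rot: [0.752, -0.659, 0.002, -0.0]
ft_force: [5.9, -5.7, -0.1]
width: 0.0119
finger_force: 4.1
```

move_arm(
  steps=[
    {"tx": -0.007, "ty": 0.0, "tz": 0, "ax": 0, "ay": 0, "az": 0},
  ],
)

```text
time_s: 18.17
eef_pos: [0.4723, 0.0345, 0.0363]
tool_rot: [0.753, -0.659, 0.002, -0.0]
ft_force: [4.9, -8.1, -0.2]
width: 0.0124
finger_force: 5.1
```

move_arm(
  steps=[
    {"tx": -0.007, "ty": 0.0, "tz": 0, "ax": 0, "ay": 0, "az": 0},
    {"tx": 0, "ty": 0.0, "tz": 0, "ax": 0, "ay": 0, "az": 0},
  ],
)

```text
time_s: 18.33
eef_pos: [0.4724, 0.035, 0.0363]
tool_rot: [0.753, -0.659, 0.002, -0.0]
ft_force: [4.6, -10.8, -1.0]
width: 0.0124
finger_force: 8.0
```

```bash
python3 - <<'E'
from h import *
st,c=meas(); print(st['joints'])
for n in('carrier_mid','bar_end','mark'): print(n,[(round(d['p'],2),fr(towld(c,d['point'],st))) for d in mark_of('wrist',n)[:1]])
for k in('scene','top'):
  c=camera(k)
  for n in('carrier_mid','knob','bar_end'): print(k,n,[(round(d['p'],2),fr(towld(c,d['point']))) for d in mark_of(k,n)[:1]])
E
```

```text
[-0.1257  0.0453  0.0363] [  4.6192 -10.8333  -1.0279] 0.012350213067343536 18.3333
('bar', (np.int64(259), np.int64(43)), np.int64(241), np.int64(273), 29, np.float64(-0.1254))
('clip', 'out', np.int64(-53))
('tip', (np.int64(259), np.int64(5)), np.int64(237), np.int64(278), 31, np.float64(-0.1274))
[-0.1756  0.5167  1.784  -0.0029  0.837   2.8348]
carrier_mid []
bar_end [(0.69, array([-0.1266, -0.0509,  0.0513]))]
mark []
scene carrier_mid [(0.6, array([-0.    ,  0.0063,  0.0173]))]
scene knob [(0.94, array([-0.0041,  0.0173,  0.0633]))]
scene bar_end []
top carrier_mid [(0.89, array([0.0005, 0.0023, 0.0147]))]
top knob [(0.74, array([-0.0063,  0.0172,  0.058 ]))]
top bar_end [(0.39, array([-0.1254, -0.0487,  0.0496]))]
```

move_arm(
  steps=[
    {"tx": 0.013, "ty": 0.0, "tz": 0, "ax": 0, "ay": 0, "az": 0},
    {"tx": 0, "ty": 0.0, "tz": 0, "ax": 0, "ay": 0, "az": 0},
  ],
)

```text
time_s: 19.1
eef_pos: [0.4723, 0.0339, 0.0363]
tool_rot: [0.752, -0.659, 0.001, -0.001]
ft_force: [4.8, -1.8, 0.7]
width: 0.012
finger_force: 4.3
```

move_arm(
  steps=[
    {"tx": 0.01, "ty": 0.0, "tz": 0, "ax": 0, "ay": 0, "az": 0},
    {"tx": 0, "ty": 0.0, "tz": 0, "ax": 0, "ay": 0, "az": 0},
  ],
)

```text
time_s: 19.27
eef_pos: [0.4721, 0.0328, 0.0363]
tool_rot: [0.752, -0.659, 0.001, -0.001]
ft_force: [5.7, -1.0, 2.2]
width: 0.012
finger_force: 3.9
```

```bash
python3 - <<'E'
from h import *
st,c=meas()
for n in('carrier_mid','bar_end','mark'): print(n,[(round(d['p'],2),fr(towld(c,d['point'],st))) for d in mark_of('wrist',n)[:1]])
for k in('scene','top'):
  c=camera(k)
  for n in('carrier_mid','knob','bar_end'): print(k,n,[(round(d['p'],2),fr(towld(c,d['point']))) for d in mark_of(k,n)[:1]])
E
```

```text
[-0.1263  0.0433  0.0363] [ 5.6559 -0.9681  2.2183] 0.012015005955851189 19.2667
('bar', (np.int64(257), np.int64(49)), np.int64(241), np.int64(273), 29, np.float64(-0.126))
('clip', 'out', np.int64(-46))
('tip', (np.int64(257), np.int64(11)), np.int64(235), np.int64(279), 45, np.float64(-0.126))
carrier_mid [(0.62, array([0.0019, 0.0014, 0.0207]))]
bar_end [(0.58, array([-0.1253, -0.0567,  0.0483]))]
mark [(0.7, array([-0.1307, -0.0625,  0.0415]))]
scene carrier_mid [(0.96, array([0.    , 0.0054, 0.0138]))]
scene knob [(0.96, array([-0.006 ,  0.0148,  0.0617]))]
scene bar_end []
top carrier_mid [(0.85, array([-0.0031, -0.0004,  0.0134]))]
top knob [(0.66, array([-0.0101,  0.0133,  0.0605]))]
top bar_end [(0.49, array([-0.1255, -0.0564,  0.0488]))]
```

move_arm(
  squeeze=10,
  steps=[
    {"tx": 0, "ty": 0.0, "tz": 0, "ax": 0, "ay": 0, "az": 0},
    {"tx": 0, "ty": 0.0, "tz": 0, "ax": 0, "ay": 0, "az": 0},
    {"tx": 0, "ty": 0.0, "tz": 0, "ax": 0, "ay": 0, "az": 0},
  ],
)

```text
time_s: 20.12
eef_pos: [0.4721, 0.0328, 0.0363]
tool_rot: [0.753, -0.659, 0.001, -0.0]
ft_force: [5.8, -0.4, 2.5]
width: 0.0121
finger_force: 10.7
```

```bash
python3 - <<'E'
from h import *
st,c=meas()
w=cv2.resize(c['pixels'][0:90,190:330],(560,360),interpolation=cv2.INTER_CUBIC)
F=Ro.from_euler('z',YAW); out=[]
for k in('scene','top'):
    c=camera(k); f=192/np.tan(np.radians(c['vfov']/2)); p=np.array(c['R'])@(F.apply([-.126,.03,.05])+[.603,.0067,0])+np.array(c['t'])
    u=(f*p[:2]/p[2]+[c['cx'],c['cy']]).astype(int); print(k,u)
    out.append(cv2.resize(c['pixels'][u[1]-30:u[1]+30,u[0]-35:u[0]+35],(280,240),interpolation=cv2.INTER_CUBIC))
cv2.imwrite('pics/fin.png',np.vstack([w,np.hstack(out)]))
E
```

```text
[-0.1263  0.0433  0.0363] [ 5.8224 -0.4256  2.5064] 0.012050702485244884 20.1167
('bar', (np.int64(257), np.int64(49)), np.int64(241), np.int64(273), 29, np.float64(-0.1261))
('clip', 'out', np.int64(-46))
('tip', (np.int64(257), np.int64(11)), np.int64(235), np.int64(279), 45, np.float64(-0.1261))
scene [260 218]
top [237 218]
```

View pics/fin.png

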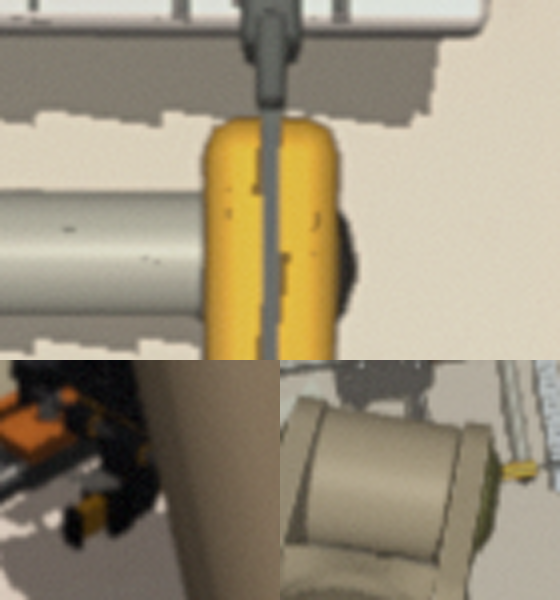

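The top part shows the pointer exactly in line with the bar's centre line (column 270). The scene crop shows the bar's left cap at (72,527) and a short yellow stretch up to about (107,515) before the cam. I'll check that stretch against the expected closed position.

```bash
python3 - <<'E'
from h import *
F=Ro.from_euler('z',YAW);c=camera('scene'); f=192/np.tan(np.radians(c['vfov']/2))
for y in(.1,.092,.076,.061,.046):
    p=np.array(c['R'])@(F.apply([-.132,y,.048])+[.603,.0067,0])+np.array(c['t']);s=p[:2]/p[2];s*=1+c['k1']*(s@s)
    u=f*s+[c['cx'],c['cy']]; print(y,(u-[260-35,218-30])*4+[0,360])
E
```

```text
0.1 [ 79.7562 526.6618]
0.092 [ 87.646  521.8433]
0.076 [103.2259 512.3265]
0.061 [117.5946 503.5477]
0.046 [131.7382 494.9046]
```

The cam's left face lies where the fully closed position should be (about column 103–107; half closed would be 118), and the stop was felt in the push force. I'm handing in.

```bash
python3 -c "
from cell import manip
print(manip.hand_in())"
```

```text
the job is handed in; nothing more can be done
None
```

I handed the job in at about 20 s of the 58 s allowed: the stand is in the middle station, and the gripper still holds the leg's bar out, in line with the mark. The cam was pushed left to its stop; it is mostly hidden from the cameras, so "fully closed" rests on the felt stop and a partial scene view.

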